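# Collect the washed potatoes from the washer's catch tray

## Task

The potato washer has finished: collect both potatoes from its steel catch tray into the glass dish with the two ears. Lower each one into the dish rather than dropping it, and leave the dish standing about where it is. The potato lying on the worktop beside the tray is still unwashed: leave it alone.

Things in the scene. Friction and masses are not known exactly. Their poses are not given: they have to be found in the camera images.
- potato_a_center (a point): Washed potato in the steel catch tray: oval, brown, 45 x 49 mm, 34 mm high, 45 g. Point: its centre, 17 mm above the tray floor (21 mm above the worktop). Tray: fixed, 204 mm wide, 150 mm front to back, walls 18 mm high. The two potatoes lie side by side along its width (within 10 degrees), about 88 mm apart; 60 mm or more from a potato's centre to front and back wall, 49 mm to the end wall.
- potato_b_center (a point): The other washed potato in the tray, same kind, size and centre point. Behind the tray, on the side away from the robot, stands the washer: a round white drum, 128 mm across and 186 mm high, its front about 135 mm behind the potatoes, with a chute that ends over the tray's back wall. A wall cabinet hangs 440 mm above the worktop, its front edge about 120 mm behind the potatoes: do not lift high there.
- glass_dish: Open round clear-glass dish, 142 mm across (172 over its two ears), 48 mm high, 420 g, loose on the worktop, right of the tray. Origin: centre of its underside; z up; y runs from ear to ear. Inside floor 5 mm above the origin, about 110 mm across; the wall flares outward to the mouth. The potatoes fit side by side, each 25 mm from the centre.
- potato_raw_center (a point): A third, unwashed potato, same kind and size, lying on the worktop itself outside the tray, to its left as the robot sees it. Point: its centre, 17 mm above the worktop. Leave it alone.
There are look-alikes about, which are no part of the job. Leave any green look-alike of the part that bears potato_a_center alone.

How it is judged (in metres and radians):
At the end, for the whole second after the job is handed in: Both washed potatoes lie still inside the glass dish: each centre within 55 mm of the dish's axis and 5 to 70 mm above its underside; the dish stands level (within about 6 degrees), still, and within 50 mm of where it was; the unwashed potato is within 25 mm of where it lay (horizontal distance between each of potato_a_center, potato_b_center and glass_dish below 0.055 m and z of potato_a_center in the frame of glass_dish between 0.005 and 0.07 m and z of potato_b_center in the frame of glass_dish between 0.005 and 0.07 m and linear speed of each of potato_a, potato_b, glass_dish below 0.03 m/s and angle between glass_dish's own z axis and vertical below 0.1 rad and distance of glass_dish from where it was at the start of the episode below 0.05 m and distance of potato_raw_center from where it was at the start of the episode below 0.025 m); the robot touches nothing.
It fails at once if a washed potato is dropped: out of the fingers' grip it falls faster than 1.0 m/s, a fall of about 5 cm ((linear speed of potato_a above 1 m/s and contact force between potato_a and the fingers below 0.05 N) or (linear speed of potato_b above 1 m/s and contact force between potato_b and the fingers below 0.05 N)).
It fails at once if the unwashed potato on the worktop is moved by more than 25 mm (distance of potato_raw_center from where it was at the start of the episode above 0.025 m).
It also fails if it takes over 51 s, if anything falls off the work surface, if the arm or the gripper's body presses on something with over 40 N, if the wrist force passes 120 N, or if a joint passes its speed limit or range.

## Robot

A 6-joint arm with a two-finger parallel gripper is mounted at the origin on a cart in front of the work surface, level with it; the furniture and walls round the work are solid. World frame = base frame: x ahead of the robot, y to its left, z up, the work surface at z = 0. Lengths are in mm, angles in rad, forces in N, time in s.
With the tool pointing down it reaches from about 275 to 750 mm from the base axis. Payload 10.2 kg.
Tool frame: the origin (TCP) lies at the very end of the fingers, on their centre line; the grasp point (between the pads) lies 19 mm behind it; z points along the fingers, y is the line along which they close (so a half turn about z gives the same grasp; the last joint's range is limited). The gripper opens to 85 mm and grips with 20 to 120 N. Pads are 22 mm wide; open, the fingers measure 114 mm over their backs; the gripper's body (76 mm by 85 mm) begins 54 mm behind the grasp point. The pads swing forward as they close: fully open they stand 13 mm farther back than shut.
Start: joints at [-1.514, 0.313, 1.498, -0, 1.331, -0.223], TCP at [144.973, -504.593, 231.294] pointing down, gripper open.
Joint ranges: [-2.94, 2.94], [-0.97, 2.17], [0.19, 2.56], [-1.23, 4.37], [0.02, 3.11], [-2.88, 2.88]. Speed limits (rad/s): [2.39, 2.39, 3.01, 3.14, 3.14, 3.14].

## Interface

Orientations are given as a unit quaternion [w, x, y, z].
In Python, from rig import telemetry, optics, ctrl gives the robot as it stands.
- The arm moves only by the tool servo_tool, never from a script. Its argument "deltas" is a list of rows, each a list of 3 entries, a list of its own where there are three numbers: the shift along the tool's x, y, z in units of 20 cm (1.0 is 20 cm), then the turn, a rotation vector about the tool's x, y, z in units of 90 degrees (1.0 is 90 degrees), then the opening, from 0 (shut) to 1 (fully open). A call has 1 to 8 rows; each row shifts and turns the commanded pose from where the row before left it, along the tool's axes as they then stand; what a row does not reach is not made up. A row lasts 1/10 s, in which the tool goes at most 50 mm and 8.59 degrees, less where a joint would pass 70% of its speed; a pose out of reach is approached as far as the arm can. A call with a number of a shift or a turn outside -1 to 1 is refused whole. A call with a gripper value outside its range is refused whole. The fingers move at their own pace and stop on an object; "squeeze" is the grip in N (left out, the last holds). Time passes only in rows, so rows that do not move let the fingers close. It gives the time, the measured TCP pose, the force, the opening and the grip force at its end, in the units of the state.
- telemetry.sense(): the state, without advancing time (a new reading comes with each control period).
- optics.capture(name): name is "scene" or "top" or "wrist"; returns the picture (420x560x3 uint8, blue, green, red); there is no depth.
- optics.camera_model(name): a dict with "vfov" (degrees; the focal length in pixels is half the picture's height over the tangent of half this angle, whatever the lens; pixels are square), "cx", "cy" (the principal point, pixels), "R" (3x3) and "t" (3): a world point X has camera coordinates R X + t; the wrist camera has in their place "mount" (4x4, takes a point from camera to tool coordinates, whose origin is the TCP and whose axes are the flange's). Camera axes: x right, y down, z forward; pixel columns grow to the right and rows downward; lengths in mm; the calibration is good to about 2 mm. A picture is of the moment at which its call begins: read the wrist's pose just before it. camera_model takes no time and is no camera call.
- ctrl.finish_job(): hands the job in; it is judged then, once.
The state is a dict: "time_s": time; "joints": joint angles; "dq": joint speeds; "tau": joint torques, N m; "eef_pos": TCP position; "ee_rot": TCP orientation; "force": force on the tool from outside, world axes, zero at the start; "wrist_torque": the same for the moment, N m; "grip_width": opening from 0.0 (shut) to 1.0 (fully open); "grip_force": force on a finger pad.
Only numpy, scipy, OpenCV 4.12 (cv2) and the standard library are available. Lean on these libraries where they do the work, as an engineer would, in place of code of your own. Each camera call takes 0.05 s, during which the arm holds its last target. There are 200 camera calls.

## Working session

There is one attempt and no reset: what is moved stays moved. The work goes in short steps, Python scripts to look and compute and a tool call to move; the robot and the scene stay as the last step left them, time stands still between calls to the robot, and variables do not carry over. Pictures are saved under pics/ and viewed, at most 10 in all, crops included, and the job is handed in when it is done.

Besides the shell and the picture viewer there is one more tool, called as name(argument=value, ...) on one line, values as JSON. servo_tool: Moves the arm, as the interface text tells. Its arguments: {"type":"object","properties":{"deltas":{"type":"array"},"squeeze":{"type":"number"}},"required":["deltas"]}

```bash
mkdir -p pics
cat > h.py <<'E'
import numpy as np,cv2
from rig import telemetry,optics,ctrl
from scipy.spatial.transform import Rotation as Ro
def cam(n):
    m=optics.camera_model(n); f=210/np.tan(np.radians(m['vfov'])/2)
    if 'R' in m: R=np.array(m['R']);t=np.array(m['t']).ravel(); return f,m['cx'],m['cy'],R.T,-R.T@t
    s=telemetry.sense(); q=s['ee_rot']; Rt=Ro.from_quat([q[1],q[2],q[3],q[0]]).as_matrix()
    M=np.array(m['mount']); return f,m['cx'],m['cy'],Rt@M[:3,:3],Rt@M[:3,3]+np.array(s['eef_pos'])
def plane(c,u,v,z):
    f,cx,cy,R,o=c; d=R@np.array([(u-cx)/f,(v-cy)/f,1]); return o+d*(z-o[2])/d[2]
def proj(c,X):
    f,cx,cy,R,o=c; p=R.T@(np.array(X)-o); return p[0]/p[2]*f+cx,p[1]/p[2]*f+cy
E
python3 - <<'E'
from h import *
for n in ['scene','top']:
    cv2.imwrite(f'pics/{n}0.png',optics.capture(n)); m=optics.camera_model(n);print({k:m[k] for k in m})
    c=cam(n);print(n,c[4])
print(telemetry.sense()); print(optics.camera_model('wrist'))
E
```

```text
{'vfov': 50.555334022780585, 'cx': 283.2757511034014, 'cy': 220.25363534907632, 'R': array([[-0.82340006, -0.56733101,  0.0121596 ],
       [-0.4293393 ,  0.60882722, -0.66708109],
       [ 0.37105269, -0.55449521, -0.74488587]]), 't': array([526.18998177,  63.32149877, 911.24760592])}
scene [122.33039504 765.25447388 714.61778111]
{'vfov': 52.91879427488045, 'cx': 285.87114951895927, 'cy': 208.65959682237596, 'R': array([[-0.01834516, -0.99963025,  0.02007015],
       [-0.99694123,  0.01676317, -0.07633592],
       [ 0.07597126, -0.02140915, -0.99688014]]), 't': array([265.86365021, 466.64337216, 988.9540655 ])}
top [ 394.96124672  279.11559398 1016.1543976 ]
{'time_s': 0.1, 'joints': array([-1.51436315e+00,  3.13388701e-01,  1.49835637e+00, -2.30442346e-05,
        1.33101739e+00, -2.23399189e-01]), 'dq': array([ 0.00080074, -0.00209228, -0.00101865,  0.00019448, -0.00016488,
       -0.00063109]), 'tau': array([ 2.22411094e-03, -4.12900758e+01, -2.60142964e+01, -1.58519551e-04,
        3.04607922e-03,  1.07996496e-05]), 'eef_pos': array([ 144.97169236, -504.34391695,  230.79682986]), 'ee_rot': array([-5.83799719e-04,  9.90227137e-01,  1.39462807e-01,  3.76209134e-05]), 'force': array([ 0.44761118, -0.04391782,  0.01596527]), 'wrist_torque': array([ 0.01704816,  0.0158306 , -0.03368255]), 'grip_force': 0.0, 'grip_width': 0.9976529103436436}
{'vfov': 64.54313168276828, 'cx': 274.8573446784807, 'cy': 213.97846825106942, 'mount': array([[-7.29506029e-04, -9.45780146e-01, -3.24806686e-01,
         8.28549366e+01],
       [ 9.99999522e-01, -4.78487605e-04, -8.52696742e-04,
         6.46570258e-01],
       [ 6.51047676e-04, -3.24807153e-01,  9.45780043e-01,
        -1.41610047e+02],
       [ 0.00000000e+00,  0.00000000e+00,  0.00000000e+00,
         1.00000000e+00]])}
```

View pics/scene0.png

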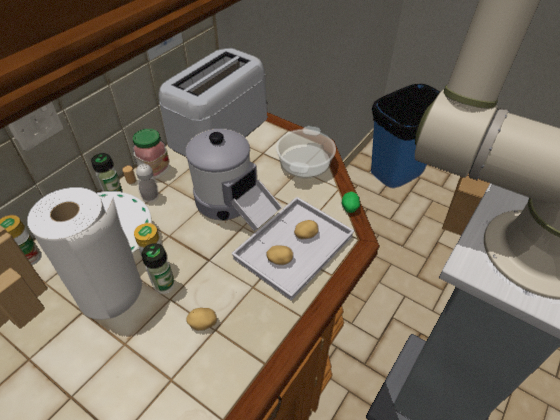

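View pics/top0.png

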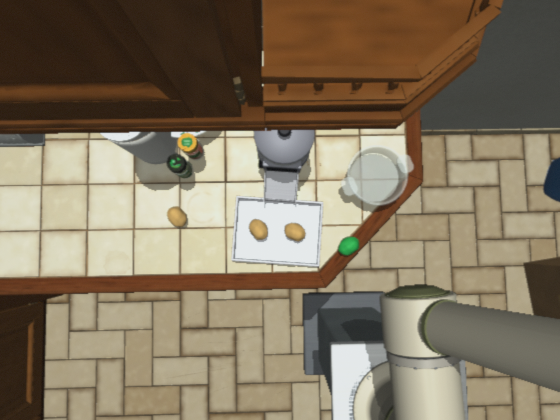

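Scene view: washed potatoes in the tray at about (280,254) and (306,229), raw one at (201,318), green look-alike at (351,203), dish at (307,155). Top view: washed (258,229) and (295,231), raw (177,216), green (349,245), dish about (377,179) with ears at (348,188) and (405,163).

Run:
```python
from h import *
from scipy.optimize import least_squares
P={}
for n in ['scene','top']:
    im=cv2.imread(f'pics/{n}0.png'); c=cam(n)
    h=cv2.cvtColor(im,cv2.COLOR_BGR2HSV)
    m=cv2.inRange(h,(12,120,90),(24,255,255))
    k,l,s,ce=cv2.connectedComponentsWithStats(m)
    g={'scene':[(280,254),(306,229),(201,318)],'top':[(258,229),(295,231),(177,216)]}[n]
    for i,(u,v) in enumerate(g):
        j=l[v,u]; cnt=cv2.findContours((l==j).astype('uint8'),0,1)[0][0]
        e=cv2.fitEllipse(cnt)
        print(n,i,s[j],ce[j],e, plane(c,*ce[j],17 if i==2 else 21))
        P.setdefault(i,[]).append((c,ce[j]))
for i in P:
    A=[];b=[]
    for c,p in P[i]:
        d=c[3]@np.array([(p[0]-c[1])/c[0],(p[1]-c[2])/c[0],1]);d/=np.linalg.norm(d);M=np.eye(3)-np.outer(d,d);A.append(M);b.append(M@c[4])
    print(i,np.linalg.lstsq(np.vstack(A),np.hstack(b),rcond=None)[0])
c=cam('top'); print('green',plane(c,349,245,17))
for p in [(377,179),(348,188),(405,164)]: print('dish',p,plane(c,*p,48))
for p in [(307,152)]: print('dish sc',plane(cam('scene'),*p,48))
for p in [(238,198),(322,201),(319,267),(233,262)]: print('tray',plane(c,*p,18))
a=cv2.imread('pics/top0.png')[130:270,220:430]; b=cv2.imread('pics/scene0.png')[115:275,220:370]
a=cv2.resize(a,None,fx=2,fy=2,interpolation=2);a=cv2.resize(a,(420,280)); b=cv2.resize(b,None,fx=2.5,fy=2.5,interpolation=2)
o=np.zeros((400,795,3),'uint8');o[:280,:420]=a;o[:400,420:795]=b;cv2.imwrite('pics/crop.png',o)
```

```text
scene 0 [267 246  25  18 360] [279.43611111 254.45      ] ((279.3966369628906, 254.43687438964844), (17.316003799438477, 24.578998565673828), 95.30744934082031) [422.97620185 327.30020259  21.        ]
scene 1 [295 220  23  18 306] [306.04575163 228.92156863] ((306.0751647949219, 228.90029907226562), (16.144847869873047, 22.244855880737305), 79.21361541748047) [415.91483953 241.62665935  21.        ]
scene 2 [187 308  29  22 475] [201.07368421 318.18947368] ((200.98001098632812, 318.1707458496094), (20.662187576293945, 28.098495483398438), 78.8532943725586) [456.84586467 519.03395677  17.        ]
top 0 [251 221  16  17 211] [258.18009479 228.95260664] ((258.1837158203125, 228.9679412841797), (13.236846923828125, 18.193592071533203), 145.05606079101562) [423.99352494 323.81422935  21.        ]
top 1 [286 224  18  16 219] [294.48858447 231.46575342] ((294.49249267578125, 231.47549438476562), (13.518081665039062, 18.566457748413086), 117.72025299072266) [416.55480542 238.41938654  21.        ]
top 2 [169 208  17  18 230] [176.55652174 216.50869565] ((176.6173095703125, 216.51918029785156), (13.964075088500977, 19.086599349975586), 141.56825256347656) [456.87065204 515.96655842  17.        ]
0 [424.51681765 324.25074644  16.51946058]
1 [417.07920698 238.51284496  17.20522645]
2 [457.7925454  517.34000421  13.42674007]
green [382.3413744  109.81086205  17.        ]
dish (377, 179) [534.30990396  45.22994518  48.        ]
dish (348, 188) [514.32796982 113.46539721  48.        ]
dish (405, 164) [568.5855436  -21.64368955  48.        ]
dish sc [530.51497252  60.88375397  48.        ]
tray [498.29549029 370.77998036  18.        ]
tray [487.86685268 171.33613639  18.        ]
tray [332.13405876 182.28574437  18.        ]
tray [347.71734854 383.93942651  18.        ]
```

View pics/crop.png

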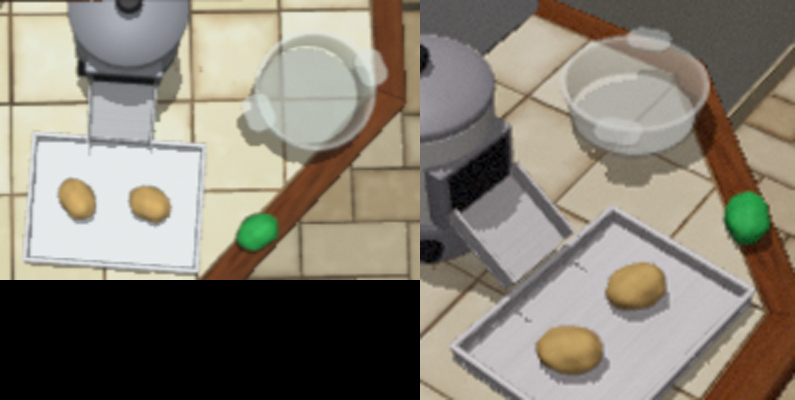

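The crop confirms it. The two brown potatoes inside the steel tray, top (258,229) and (294,231), are the washed ones. The brown one at top (177,216) lies outside the tray and is raw, and the green one at (349,245) is the look-alike. The dish rim is centred near top (377,176). I'll write a small planner and move towards a wrist view.

```bash
cat >> h.py <<'E'
def pose():
    s=telemetry.sense(); q=s['ee_rot']; R=Ro.from_quat([q[1],q[2],q[3],q[0]]).as_matrix()
    return np.array(s['eef_pos']),R,np.degrees(np.arctan2(R[1,0],R[0,0]))
def plan(*wps,p=None,yaw=None):
    """wps: (x,y,z,yaw of tool x deg). prints total rows per leg: turn first axes assumed tool down; shift given in axes at yaw of leg start"""
    p0,R,y0=pose(); p=p0 if p is None else np.array(p,float); yaw=y0 if yaw is None else yaw
    for w in wps:
        d=np.array(w[:3])-p; dy=w[3]-yaw; n=int(max(np.ceil(np.linalg.norm(d)/48),np.ceil(abs(dy)/8.4),1)); print('leg',w,'rows',n)
        y=yaw
        for i in range(n):
            a=np.radians(y); s=d/n
            t=[s[0]*np.cos(a)+s[1]*np.sin(a), s[0]*np.sin(a)-s[1]*np.cos(a), -s[2]]
            r=[round(float(v)/200,3) for v in t]
            if abs(dy)>.1 or i==0: print('  ',r,'turn z',round(-dy/n/90,4))
            y+=dy/n
        p=np.array(w[:3],float); yaw=w[3]
E
python3 - <<'E'
from h import *
c=cam('top')
print('drum',plane(c,284,133,186),'ears mid',plane(c,377.5,175,44),'rim',plane(c,377,176,48),'sc',plane(cam('scene'),305.4,149,44),plane(cam('scene'),306.2,149,48),'cab',plane(c,377,125,440))
print(pose()[0],pose()[2])
plan((400,-120,230,16),(420,170,230,16))
E
```

```text
drum [610.09493052 262.24537217 186.        ] ears mid [544.28438606  42.76165348  44.        ] rim [541.34198787  44.98433283  48.        ] sc [541.99940046  49.52938264  44.        ] [537.96133492  52.70659791  48.        ] cab [553.92655968 137.27305089 440.        ]
[ 144.97169236 -504.34391695  230.79682986] 16.03351977786935
leg (400, -120, 230, 16) rows 10
   [0.176, -0.149, 0.0] turn z 0.0
leg (420, 170, 230, 16) rows 7
   [0.071, -0.195, -0.0] turn z 0.0
```

servo_tool(deltas=[[[0.17,-0.15,0],[0,0,0],1],[[0.17,-0.15,0],[0,0,0],1],[[0.18,-0.15,0],[0,0,0],1],[[0.18,-0.15,0],[0,0,0],1],[[0.18,-0.15,0],[0,0,0],1],[[0.18,-0.15,0],[0,0,0],1],[[0.18,-0.15,0],[0,0,0],1],[[0.18,-0.15,0],[0,0,0],1]])

```text
time_s: 0.9
eef_pos: [352.2, -193.7, 231.3]
ee_rot: [0.0, 0.99, 0.139, 0.0]
force: [1.5, -0.6, -0.8]
grip_width: 1.003
grip_force: 0.0
```

servo_tool(deltas=[[[0.18,-0.15,0],[0,0,0],1],[[0.18,-0.15,0],[0,0,0],1],[[0.07,-0.2,0],[0,0,0],1],[[0.07,-0.2,0],[0,0,0],1],[[0.07,-0.2,0],[0,0,0],1],[[0.07,-0.2,0],[0,0,0],1],[[0.07,-0.2,0],[0,0,0],1],[[0,0,0],[0,0,0],1]])

```text
time_s: 1.7
eef_pos: [415.7, 97.4, 231.1]
ee_rot: [-0.0, 0.99, 0.142, -0.0]
force: [0.5, -1.0, -0.5]
grip_width: 1.003
grip_force: 0.0
```

servo_tool(deltas=[[[0.07,-0.2,0],[0,0,0],1],[[0.07,-0.2,0],[0,0,0],1],[[0,0,0],[0,0,0],0.8],[[0,0,0],[0,0,0],0.8],[[0,0,0],[0,0,0],0.8],[[0,0,0],[0,0,0],0.8]])

```text
time_s: 2.3
eef_pos: [421.3, 177.1, 231.3]
ee_rot: [0.0, 0.99, 0.139, -0.0]
force: [0.8, 1.0, -0.2]
grip_width: 0.803
grip_force: 0.0
```

Run:
```python
from h import *
p,R,y=pose();print(p,y);np.savez('w1.npz',p=p,R=R)
c=cam('wrist');im=optics.capture('wrist');cv2.imwrite('pics/w1.png',im)
h=cv2.cvtColor(im,cv2.COLOR_BGR2HSV);m=cv2.inRange(h,(12,120,90),(24,255,255))
k,l,s,ce=cv2.connectedComponentsWithStats(m)
for j in range(1,k):
    if s[j][4]>300:
        e=cv2.fitEllipse(cv2.findContours((l==j).astype('uint8'),0,1)[0][0])
        w=plane(c,*e[0],21); a=np.radians(e[2]);q=plane(c,e[0][0]+10*np.cos(a),e[0][1]+10*np.sin(a),21)-w
        print(e,w,'short axis deg',np.degrees(np.arctan2(q[1],q[0])),'sizes mm',np.array(e[1])*np.linalg.norm(q)/10)
print('predicted dish px',proj(c,(541,48,48)))
```

```text
[421.33319255 177.06108202 231.30587072] 15.925575775687385
((137.4785919189453, 139.60813903808594), (33.77229690551758, 50.9609489440918), 152.1587677001953) [424.38138611 325.96326573  21.        ] short axis deg 131.7489851192856 sizes mm [37.06571767 55.93057977]
((216.88949584960938, 168.83786010742188), (33.73218536376953, 47.26460647583008), 130.05528259277344) [416.98508614 239.85192335  21.        ] short axis deg 154.2516200040408 sizes mm [37.59907842 52.68279023]
((544.9150390625, 306.2941589355469), (33.34846496582031, 85.11712646484375), 13.574832916259766) [ 360.23802326 -187.84962071   21.        ] short axis deg -88.82195494703232 sizes mm [ 44.61655496 113.87729406]
predicted dish px (np.float64(443.6907890783343), np.float64(103.27104422225939))
```

View pics/w1.png

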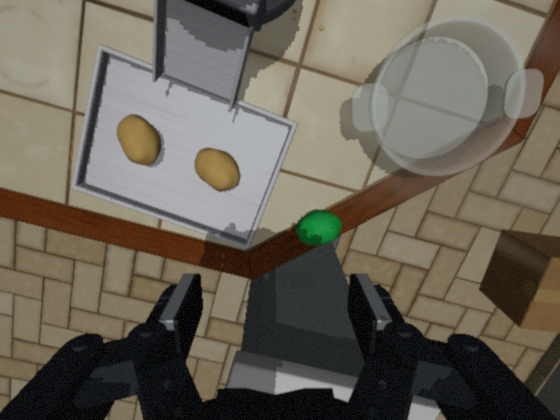

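The wrist view agrees: potatoes at pixels (137,140) and (217,169) give A (424,326) and B (417,240), short axes at 132° and 154°. The dish rim is centred near (447,99), with ears at (366,108) and (523,93); the green one is at (319,227). I'll pick B first.

Run:
```python
from h import *
c=cam('wrist');print('dish',plane(c,444.5,100.5,44),plane(c,449,98,48))
plan((417,240,100,64),(417,240,6,64))
```

```text
dish [543.92926272  46.64407993  44.        ] [546.54507128  45.45533938  48.        ]
leg (417, 240, 100, 64) rows 6
   [0.011, -0.051, 0.109] turn z -0.089
   [0.018, -0.049, 0.109] turn z -0.089
   [0.025, -0.046, 0.109] turn z -0.089
   [0.031, -0.042, 0.109] turn z -0.089
   [0.036, -0.038, 0.109] turn z -0.089
   [0.041, -0.032, 0.109] turn z -0.089
leg (417, 240, 6, 64) rows 2
   [0.0, 0.0, 0.235] turn z 0.0
```

Dish centre is about (543,47).

servo_tool(deltas=[[[0.011,-0.051,0.11],[0,0,-0.089],0.8],[[0.018,-0.049,0.11],[0,0,-0.089],0.8],[[0.025,-0.046,0.11],[0,0,-0.089],0.8],[[0.031,-0.042,0.11],[0,0,-0.089],0.8],[[0.036,-0.038,0.11],[0,0,-0.089],0.8],[[0.041,-0.032,0.1],[0,0,-0.089],0.8],[[0,0,0],[0,0,0],0.8],[[0,0,0],[0,0,0],0.8]])

```text
time_s: 3.15
eef_pos: [417.2, 240.2, 101.8]
ee_rot: [0.0, 0.849, 0.529, 0.0]
force: [0.1, 0.4, 0.2]
grip_width: 0.797
grip_force: 0.0
```

Run:
```python
from h import *
p,R,y=pose();print(p,y)
c=cam('wrist');im=optics.capture('wrist')
h=cv2.cvtColor(im,cv2.COLOR_BGR2HSV);m=cv2.inRange(h,(12,120,90),(24,255,255))
k,l,s,ce=cv2.connectedComponentsWithStats(m)
for j in range(1,k):
    if s[j][4]>800:
        e=cv2.fitEllipse(cv2.findContours((l==j).astype('uint8'),0,1)[0][0])
        w=plane(c,*e[0],21); a=np.radians(e[2]);q=plane(c,e[0][0]+10*np.cos(a),e[0][1]+10*np.sin(a),21)-w
        print(e,w,'short',np.degrees(np.arctan2(q[1],q[0])))
plan((417,240,6,64))
```

```text
[417.20182712 240.22114555 101.83326901] 63.857174408000404
((225.10308837890625, 105.53216552734375), (61.15595245361328, 78.80570220947266), 17.836462020874023) [423.45684457 325.53651898  21.        ] short -43.436789733350004
((274.3658142089844, 217.74032592773438), (50.07529067993164, 58.170166015625), 15.530439376831055) [418.12012453 243.76015476  21.        ] short -42.61628501985356
leg (417, 240, 6, 64) rows 3
   [-0.001, -0.001, 0.161] turn z -0.0005
   [-0.001, -0.001, 0.161] turn z -0.0005
   [-0.001, -0.001, 0.161] turn z -0.0005
```

servo_tool(deltas=[[[0.003,0,0.16],[0,0,0],0.8],[[0,0,0.16],[0,0,0],0.8],[[0,0,0.1],[0,0,0],0.8],[[0,0,0.06],[0,0,0],0.8],[[0,0,0],[0,0,0],0.8],[[0,0,0],[0,0,0],0.8]])

```text
time_s: 3.8
eef_pos: [417.9, 241.3, 6.4]
ee_rot: [0.0, 0.848, 0.53, 0.001]
force: [0.7, -0.2, 0.1]
grip_width: 0.805
grip_force: 0.0
```

servo_tool(deltas=[[[0,0,0],[0,0,0],0.2],[[0,0,0],[0,0,0],0.2],[[0,0,0],[0,0,0],0.2],[[0,0,0],[0,0,0],0.2],[[0,0,0],[0,0,0],0.2],[[0,0,0],[0,0,0],0.2]], squeeze=25)

```text
time_s: 4.4
eef_pos: [417.7, 241.6, 6.4]
ee_rot: [0.0, 0.848, 0.531, 0.001]
force: [-2.3, -0.5, 7.4]
grip_width: 0.459
grip_force: 24.3
```

servo_tool(deltas=[[[0,0,-0.05],[0,0,0],0.2],[[0,0,-0.1],[0,0,0],0.2],[[0,0,-0.15],[0,0,0],0.2],[[0,0,-0.15],[0,0,0],0.2],[[0,0,-0.05],[0,0,0],0.2],[[0,0,0],[0,0,0],0.2]])

```text
time_s: 5.0
eef_pos: [417.7, 241.5, 106.6]
ee_rot: [0.0, 0.848, 0.531, 0.001]
force: [-0.5, 0.0, -1.7]
grip_width: 0.453
grip_force: 25.3
```

Run:
```python
from h import *
p,R,y=pose();print(p,y);cv2.imwrite('pics/w2.png',optics.capture('wrist'))
plan((539,23,106,80),(539,23,10,80))
```

```text
[417.67771292 241.46467231 106.61590186] 64.09196950765644
leg (539, 23, 106, 80) rows 6
   [-0.119, 0.171, -0.001] turn z -0.0295
   [-0.127, 0.165, -0.001] turn z -0.0295
   [-0.134, 0.159, -0.001] turn z -0.0295
   [-0.142, 0.153, -0.001] turn z -0.0295
   [-0.149, 0.146, -0.001] turn z -0.0295
   [-0.155, 0.139, -0.001] turn z -0.0295
leg (539, 23, 10, 80) rows 2
   [0.0, 0.0, 0.24] turn z 0.0
```

View pics/w2.png

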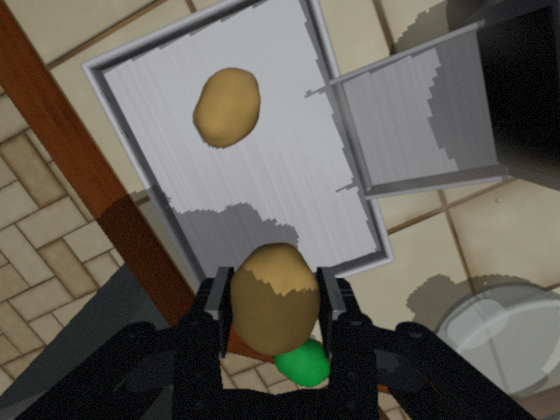

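The potato is well held at (277,297). The dish's near ear and rim show at the lower right. I'll carry it over and lower it.

servo_tool(deltas=[[[-0.119,0.172,0],[0,0,-0.03],0.2],[[-0.127,0.166,0],[0,0,-0.03],0.2],[[-0.134,0.16,0],[0,0,-0.03],0.2],[[-0.142,0.154,0],[0,0,-0.03],0.2],[[-0.15,0.147,0],[0,0,-0.03],0.2],[[-0.156,0.14,0],[0,0,-0.03],0.2],[[0,0,0],[0,0,0],0.2],[[0,0,0],[0,0,0],0.2]])

```text
time_s: 5.85
eef_pos: [539.9, 22.2, 103.6]
ee_rot: [-0.001, 0.765, 0.644, -0.001]
force: [0.8, 1.4, -0.6]
grip_width: 0.455
grip_force: 25.4
```

Run:
```python
from h import *
p,R,y=pose();print(p,y);c=cam('wrist');w=optics.capture('wrist');s=optics.capture('top')
for q in [(543,47,48)]+[(543+68*np.cos(a),47+68*np.sin(a),48) for a in np.arange(0,6.3,.3)]:
    for im,cc in((w,c),(s,cam('top'))):
        u=proj(cc,q); cv2.circle(im,(int(u[0]),int(u[1])),2 if im is w else 1,(0,0,255),-1)
o=np.zeros((420,800,3),'uint8');o[:,:560]=w;o[:240,560:]=cv2.resize(s[130:230,320:420],(240,240));cv2.imwrite('pics/w3.png',o)
```

```text
[539.86292396  22.15599546 103.59356353] 80.1864057706263
```

View pics/w3.png

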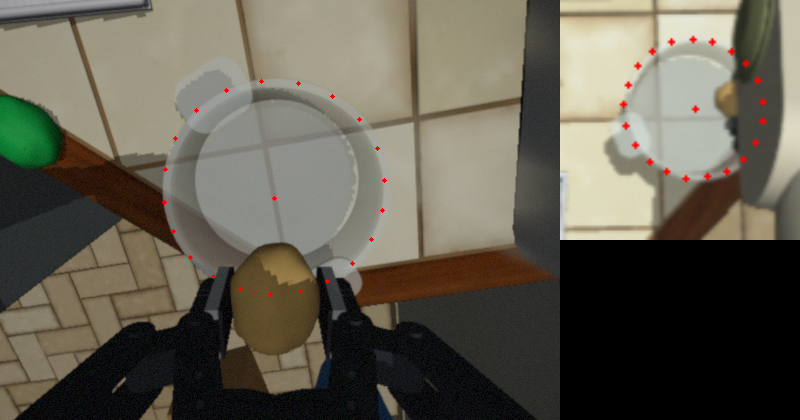

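The projected 68 mm rim circle sits on the dish in both views, centred at about (275,198) in the wrist image, so the dish pose holds. Lowering.

servo_tool(deltas=[[[0,0,0.15],[0,0,0],0.2],[[0,0,0.15],[0,0,0],0.2],[[0,0,0.07],[0,0,0],0.2],[[0,0,0.05],[0,0,0],0.2],[[0,0,0.03],[0,0,0],0.2],[[0,0,0],[0,0,0],0.2],[[0,0,0],[0,0,0],0.2]])

```text
time_s: 6.65
eef_pos: [541.1, 22.5, 16.1]
ee_rot: [0.001, 0.764, 0.645, 0.0]
force: [-0.7, -0.4, -0.4]
grip_width: 0.457
grip_force: 25.4
```

servo_tool(deltas=[[[0,0,0.01],[0,0,0],0.2],[[0,0,0.01],[0,0,0],0.2],[[0,0,0.01],[0,0,0],0.2],[[0,0,0],[0,0,0],0.2],[[0,0,0],[0,0,0],0.2]])

```text
time_s: 7.15
eef_pos: [540.6, 22.5, 9.3]
ee_rot: [-0.0, 0.764, 0.645, -0.0]
force: [-0.5, 0.5, 0.4]
grip_width: 0.458
grip_force: 25.4
```

servo_tool(deltas=[[[0,0,0],[0,0,0],0.5],[[0,0,0],[0,0,0],0.53],[[0,0,0],[0,0,0],0.56],[[0,0,0],[0,0,0],0.58],[[0,0,0],[0,0,0],0.58],[[0,0,0],[0,0,0],0.58]])

```text
time_s: 7.75
eef_pos: [540.6, 22.5, 9.3]
ee_rot: [0.0, 0.764, 0.645, 0.0]
force: [0.4, -1.0, -0.7]
grip_width: 0.575
grip_force: 0.0
```

servo_tool(deltas=[[[0,0,-0.05],[0,0,0],0.58],[[0,0,-0.1],[0,0,0],0.58],[[0,0,-0.15],[0,0,0],0.58],[[0,0,-0.18],[0,0,0],0.58],[[0,0,0],[0,0,0],0.8],[[0,0,0],[0,0,0],0.8]])

```text
time_s: 8.35
eef_pos: [540.8, 22.5, 106.2]
ee_rot: [0.001, 0.764, 0.645, 0.001]
force: [0.3, -0.6, -0.5]
grip_width: 0.799
grip_force: 0.0
```

Run:
```python
from h import *
p,R,y=pose();print(p,y)
c=cam('wrist');im=optics.capture('wrist');cv2.imwrite('pics/w4.png',im)
h=cv2.cvtColor(im,cv2.COLOR_BGR2HSV);m=cv2.inRange(h,(12,110,70),(24,255,255))
k,l,s,ce=cv2.connectedComponentsWithStats(m)
for j in range(1,k):
    if s[j][4]>800: print(s[j],plane(c,*ce[j],22))
plan((440,190,106,60),(424,326,106,42),(424,326,6,42))
```

```text
[540.79113195  22.50353533 106.17819665] 80.29272074917752
[ 248  188   53   69 2788] [539.01698576  21.95509206  22.        ]
[ 374  256  166   44 1980] [667.53205404 -46.78456395  22.        ]
leg (440, 190, 106, 60) rows 5
   [0.148, -0.127, -0.001] turn z 0.0451
   [0.139, -0.137, -0.001] turn z 0.0451
   [0.129, -0.147, -0.001] turn z 0.0451
   [0.118, -0.155, -0.001] turn z 0.0451
   [0.107, -0.163, -0.001] turn z 0.0451
leg (424, 326, 106, 42) rows 3
   [0.183, -0.136, -0.0] turn z 0.0667
   [0.168, -0.155, -0.0] turn z 0.0667
   [0.151, -0.171, -0.0] turn z 0.0667
leg (424, 326, 6, 42) rows 3
   [0.0, 0.0, 0.167] turn z 0.0
```

View pics/w4.png

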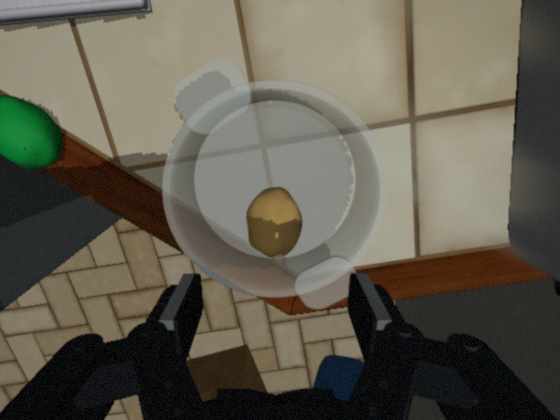

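The first potato lies in the dish at (274,222), about (539,22), and the dish has not moved. Now for A.

servo_tool(deltas=[[[0.148,-0.127,0],[0,0,0.045],0.8],[[0.139,-0.137,0],[0,0,0.045],0.8],[[0.129,-0.147,0],[0,0,0.045],0.8],[[0.118,-0.155,0],[0,0,0.045],0.8],[[0.107,-0.163,0],[0,0,0.045],0.8],[[0.183,-0.136,0],[0,0,0.067],0.8],[[0.168,-0.155,0],[0,0,0.067],0.8],[[0.151,-0.171,0],[0,0,0.067],0.8]])

```text
time_s: 9.2
eef_pos: [423.6, 327.5, 104.3]
ee_rot: [0.0, 0.935, 0.356, -0.001]
force: [1.8, -0.1, 0.4]
grip_width: 0.8
grip_force: 0.0
```

servo_tool(deltas=[[[0,0,0],[0,0,0],0.8],[[0,0,0],[0,0,0],0.8]])

```text
time_s: 9.4
eef_pos: [423.8, 326.2, 104.1]
ee_rot: [0.0, 0.933, 0.359, -0.001]
force: [0.3, -0.9, -0.7]
grip_width: 0.802
grip_force: 0.0
```

Run:
```python
from h import *
p,R,y=pose();print(p,y)
plan((424,326,6,42))
```

```text
[423.7698975  326.24746156 104.06980972] 42.105800842009046
leg (424, 326, 6, 42) rows 3
   [0.0, 0.001, 0.163] turn z 0.0004
   [0.0, 0.001, 0.163] turn z 0.0004
   [0.0, 0.001, 0.163] turn z 0.0004
```

servo_tool(deltas=[[[0,0,0.16],[0,0,0],0.8],[[0,0,0.16],[0,0,0],0.8],[[0,0,0.1],[0,0,0],0.8],[[0,0,0.065],[0,0,0],0.8],[[0,0,0],[0,0,0],0.8],[[0,0,0],[0,0,0],0.8]])

```text
time_s: 10.0
eef_pos: [425.2, 325.7, 8.9]
ee_rot: [-0.0, 0.934, 0.358, 0.0]
force: [-0.5, -0.1, -0.8]
grip_width: 0.801
grip_force: 0.0
```

servo_tool(deltas=[[[0,0,0],[0,0,0],0.2],[[0,0,0],[0,0,0],0.2],[[0,0,0],[0,0,0],0.2],[[0,0,0],[0,0,0],0.2],[[0,0,0],[0,0,0],0.2],[[0,0,0],[0,0,0],0.2]], squeeze=25)

```text
time_s: 10.6
eef_pos: [425.2, 326.3, 9.5]
ee_rot: [0.0, 0.934, 0.358, 0.001]
force: [-1.6, -0.8, 5.6]
grip_width: 0.46
grip_force: 24.6
```

servo_tool(deltas=[[[0,0,-0.05],[0,0,0],0.2],[[0,0,-0.1],[0,0,0],0.2],[[0,0,-0.15],[0,0,0],0.2],[[0,0,-0.15],[0,0,0],0.2],[[0,0,-0.05],[0,0,0],0.2],[[0,0,0],[0,0,0],0.2]])

```text
time_s: 11.2
eef_pos: [425.2, 326.3, 109.7]
ee_rot: [-0.0, 0.934, 0.358, 0.001]
force: [0.6, 1.3, -1.3]
grip_width: 0.458
grip_force: 25.4
```

Run:
```python
from h import *
p,R,y=pose();print(p,y);cv2.imwrite('pics/w5.png',optics.capture('wrist'))
plan((440,190,106,60),(547,74,106,80))
```

```text
[425.16382232 326.32662353 109.68016905] 41.95789747420274
leg (440, 190, 106, 60) rows 3
   [-0.132, 0.186, 0.004] turn z -0.0668
   [-0.151, 0.171, 0.004] turn z -0.0668
   [-0.168, 0.154, 0.004] turn z -0.0668
leg (547, 74, 106, 80) rows 4
   [-0.059, 0.188, -0.0] turn z -0.0556
   [-0.075, 0.182, -0.0] turn z -0.0556
   [-0.091, 0.175, -0.0] turn z -0.0556
   [-0.105, 0.167, -0.0] turn z -0.0556
```

View pics/w5.png

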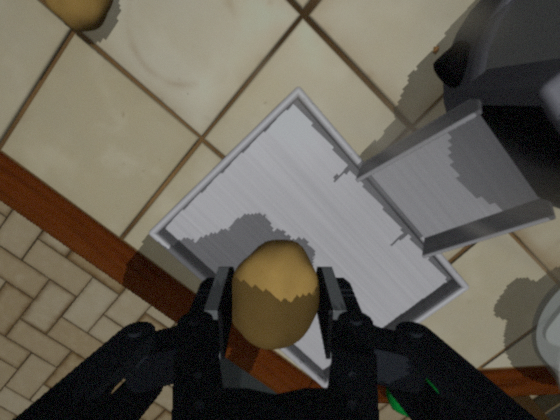

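The second potato is held at (277,295) and the tray is empty. Carrying it to the free half of the dish.

servo_tool(deltas=[[[-0.132,0.186,0],[0,0,-0.067],0.2],[[-0.151,0.171,0],[0,0,-0.067],0.2],[[-0.168,0.154,0],[0,0,-0.067],0.2],[[-0.059,0.188,0],[0,0,-0.056],0.2],[[-0.075,0.182,0],[0,0,-0.056],0.2],[[-0.091,0.175,0],[0,0,-0.056],0.2],[[-0.105,0.167,0],[0,0,-0.056],0.2],[[0,0,0],[0,0,0],0.2]])

```text
time_s: 12.05
eef_pos: [549.0, 71.0, 106.4]
ee_rot: [-0.0, 0.765, 0.644, -0.001]
force: [-0.7, 0.6, -0.5]
grip_width: 0.457
grip_force: 25.5
```

servo_tool(deltas=[[[0,0,0],[0,0,0],0.2],[[0,0,0],[0,0,0],0.2]])

```text
time_s: 12.25
eef_pos: [546.3, 75.0, 107.3]
ee_rot: [-0.001, 0.765, 0.644, -0.001]
force: [-0.7, 0.1, -0.4]
grip_width: 0.46
grip_force: 25.5
```

Run:
```python
from h import *
print(pose()[0],pose()[2]);plan((547,74,16,80))
```

```text
[546.2596561   74.96851261 107.30385694] 80.20542894548561
leg (547, 74, 16, 80) rows 2
   [-0.002, 0.002, 0.228] turn z 0.0011
   [-0.002, 0.002, 0.228] turn z 0.0011
```

servo_tool(deltas=[[[-0.003,0,0.15],[0,0,0],0.2],[[0,0,0.15],[0,0,0],0.2],[[0,0,0.08],[0,0,0],0.2],[[0,0,0.05],[0,0,0],0.2],[[0,0,0.02],[0,0,0],0.2],[[0,0,0.01],[0,0,0],0.2],[[0,0,0],[0,0,0],0.2],[[0,0,0],[0,0,0],0.2]])

```text
time_s: 13.05
eef_pos: [547.5, 73.7, 17.0]
ee_rot: [0.0, 0.765, 0.644, 0.0]
force: [-0.3, -1.0, 0.2]
grip_width: 0.454
grip_force: 25.5
```

servo_tool(deltas=[[[0,0,0.01],[0,0,0],0.2],[[0,0,0.01],[0,0,0],0.2],[[0,0,0.005],[0,0,0],0.2],[[0,0,0],[0,0,0],0.2],[[0,0,0],[0,0,0],0.2]])

```text
time_s: 13.55
eef_pos: [547.2, 73.7, 11.3]
ee_rot: [-0.0, 0.765, 0.644, -0.0]
force: [0.1, 0.0, -0.6]
grip_width: 0.456
grip_force: 25.5
```

servo_tool(deltas=[[[0,0,0],[0,0,0],0.5],[[0,0,0],[0,0,0],0.53],[[0,0,0],[0,0,0],0.56],[[0,0,0],[0,0,0],0.58],[[0,0,0],[0,0,0],0.58],[[0,0,0],[0,0,0],0.58]])

```text
time_s: 14.15
eef_pos: [547.2, 73.7, 11.3]
ee_rot: [0.0, 0.765, 0.644, 0.0]
force: [-0.4, 0.2, 0.2]
grip_width: 0.582
grip_force: 0.0
```

servo_tool(deltas=[[[0,0,-0.05],[0,0,0],0.58],[[0,0,-0.1],[0,0,0],0.58],[[0,0,-0.15],[0,0,0],0.58],[[0,0,-0.18],[0,0,0],0.58],[[0,0,0],[0,0,0],0.58],[[0,0,0],[0,0,0],0.58]])

```text
time_s: 14.75
eef_pos: [547.4, 73.7, 108.2]
ee_rot: [0.001, 0.765, 0.644, 0.001]
force: [0.7, 0.3, -0.2]
grip_width: 0.579
grip_force: 0.0
```

Run:
```python
from h import *
p,R,y=pose();print(p,y)
c=cam('wrist');im=optics.capture('wrist')
for a in np.arange(0,6.3,.3):
    u=proj(c,(543+68*np.cos(a),47+68*np.sin(a),48)); cv2.circle(im,(int(u[0]),int(u[1])),1,(0,0,255),-1)
cv2.imwrite('pics/w6.png',im)
```

```text
[547.37307295  73.70713118 108.19586968] 80.20332233843041
```

View pics/w6.png

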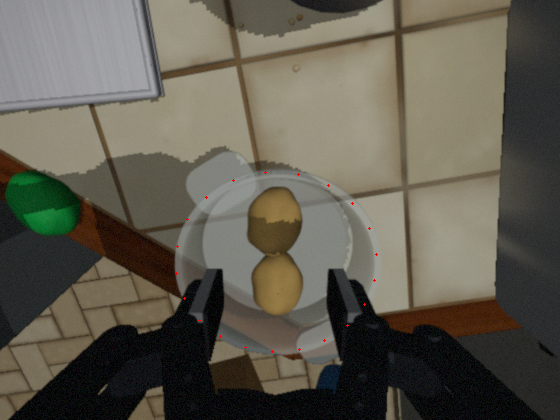

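Both potatoes lie on the dish floor at (274,221) and (277,284), with the rim still on the projected circle. The gripper is clear and touching nothing.

```bash
python3 -c "
from rig import ctrl; print(ctrl.finish_job())"
```

```text
the job is handed in; nothing more can be done
None
```

I lowered both washed potatoes into the glass dish and handed the job in at about 15 s; the last picture shows both lying in the dish, which is still where it was, and I left the unwashed and green ones alone, but no verdict came back.

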